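Turn a shaft to its flat and hold the collar on it

TASK

Pinch the bare shaft of the bearing stand between the fingers, find its flat, and turn the shaft until the flat squarely faces the key bush on the stand's bracket. Then put the shaft collar on the shaft with its set screw on that flat, down on the shoulder, the screw pointing at the bush, and finish while still gripping the collar and pressing it lightly down on the shoulder: do not let go. Leave the loose cup, calipers, chuck key and tape roll as they are.

Things in the scene. Friction and masses are not known exactly. Their poses are not given: they have to be found in the camera images.
- stand: Fixed bearing stand: aluminium base 160 x 80 x 14 mm (x -105 to +55, y -40 to +40 mm) with a round grey bearing housing (68 mm flange, 40 mm across at the top, 40 mm high). Origin on the worktop on the shaft's vertical axis; z up; its -x axis points at the key bush.
- bush (a point): Centre of the mouth of the key bush, 76 mm from the shaft axis on the stand's -x side, 60 mm above the worktop: a steel tube 18 mm thick lying along x in an upright bracket 30 mm wide (y) and 74 mm high.
- seat (a point): Top of the shaft's round shoulder (29 mm across, 46 mm above the worktop), on the shaft axis; axes as the stand's. The collar's underside comes to rest here. Under it the 40 mm wide housing ends 6 mm lower.
- shaft_top (a point): Centre of the shaft's top end, 96 mm above the worktop; turns with the shaft, -x axis toward the flat. The shaft stands 50 mm above its shoulder, 20 mm in diameter, with one flat along all of that (6 mm from the axis: 16 mm across flat and back); its top 3 mm is chamfered.
- shaft (a joint): Angle of the shaft, rad, counter-clockwise from above; 0: its flat faces the bush. It turns both ways with light friction (0.03 N m) and stays where left and when squeezed. A pinch measures 16 mm with a finger square on the flat, 17 mm when 0.3 rad off it, 20 mm on the round. It starts with the flat 0.5 to 1.3 rad counter-clockwise of the bush.
- collar_center (a point): Centre of the loose steel shaft collar, standing bore upright on the worktop: 28 mm high, 38 mm across, two spanner flats 34 mm apart at its +y and -y (grip it there), about 0.14 kg. Bore 22 mm; on its -x side the set screw's tip, 8 mm wide, stands in to 7 mm from the axis, so it goes on the shaft only with the screw over the flat (play about 0.2 rad). z up; on the shaft, 14 mm above the shoulder.
- collar_screw (a point): Outer end of the collar's set screw head, 10 mm across, 26 mm from the collar's axis on its -x side, half-way up.
- spare_cup: Loose steel cup, 64 mm across, 47 mm high, open at the top, a bystander; origin at the centre of its underside. Its place and the collar's are sometimes swapped.
- calipers: Loose steel calipers lying flat, 84 x 212 x 13 mm, a bystander; origin at the middle of the underside, long axis along y.
- key: Loose chuck key with T bar lying flat, 110 x 117 x 18 mm, a bystander; origin at the middle of the underside.
- tape: Loose roll of masking tape lying flat, 67 mm across, 24 mm high, a bystander; origin at the centre of the underside.
Things that resemble listed ones, but are neither listed nor needed, are in the scene too. Of the things that look like the part that bears collar_center, take the one that is farthest to the robot's right at the start.

How it is judged:
On the way:
1. the bare shaft, pinched by the fingers, has been turned until its flat faces the bush within 0.15 rad, the collar not yet on it (value of joint shaft between -0.15 and 0.15 rad and contact force between the fingers and stand above 2 N and horizontal distance between collar_center and seat above 0.06 m), for 0.2 s.
At the end, for the whole second after the job is handed in: Collar on the shaft: axes within 4 mm, upright within 0.1 rad, underside within 3 mm of the shoulder; screw end within 4.5 mm of the line from axis to bush, flat within 0.3 rad of it; fingers still hold the collar (over 3 N) and it bears on the shaft with over 3 N (horizontal distance between collar_center and seat below 0.004 m and z of collar_center in the frame of seat between 0.011 and 0.017 m and angle between collar_center's own z axis and vertical below 0.1 rad and x of collar_screw in the frame of seat below -0.015 m and y of collar_screw in the frame of seat between -0.0045 and 0.0045 m and value of joint shaft between -0.3 and 0.3 rad and contact force between the fingers and collar above 3 N and contact force between collar and stand above 3 N); the arm keeps its last pose, push and grip.
It fails at once if a bystander was moved by more than 20 mm (distance of any of spare_cup, calipers, key, tape from where it was at the start of the episode above 0.02 m).
It also fails if it takes over 48 s, if anything falls off the work surface, if the arm or the gripper's body presses on something with over 40 N, if the wrist force passes 120 N, or if a joint passes its speed limit or range.

ROBOT

A 7-joint arm with a two-finger parallel gripper is mounted at the origin on a cart in front of the work surface, level with it; the furniture and walls round the work are solid. World frame = base frame: x ahead of the robot, y to its left, z up, the work surface at z = 0. Lengths are in m, angles in rad, forces in N, time in s.
With the tool pointing down it reaches from about 0.4 to 0.85 m from the base axis. Payload 4.5 kg.
Tool frame: the origin (TCP) lies on the front face of the gripper's body, between the roots of the fingers; the fingertips stand 73 mm ahead of it and the grasp point (between the pads) lies 54 mm ahead of it (manip.grip_point_offset is the distance from the TCP to the grasp point, in m); z points along the fingers, y is the line along which they close (so a half turn about z gives the same grasp; the last joint's range is limited). The gripper opens to 85 mm and grips with 20 to 120 N. Pads are 22 mm wide; open, the fingers measure 114 mm over their backs; the gripper's body (76 mm by 85 mm) begins 54 mm behind the grasp point. The pads swing forward as they close: fully open they stand 13 mm farther back than shut.
Start: joints at [-1.296, 0.689, -0.195, 1.565, 0.157, 0.902, -0.215], TCP at [0.149, 0.607, 0.304] pointing down, gripper open.
Joint ranges: [-3.01, 3.01], [-0.46, 2.08], [-1.47, 1.51], [0.13, 2.56], [-1, 4.14], [0.04, 2.09], [-2.66, 2.66]. Speed limits (rad/s): [2.57, 2.57, 3.14, 3.14, 3.14, 3.14, 3.14].

INTERFACE

Orientations are given as a unit quaternion [x, y, z, w].
In Python, from rig import manip, cams, workorder gives the robot as it stands.
- The arm moves only by the tool step_arm, never from a script. Its argument "commands" is a list of rows, each an object with "offset": the shift along the tool's x, y, z in m, a list of three; "twist": the turn about the tool's z in rad; "jaw": the opening, from 0 (shut) to 1 (fully open). In form: [{"offset": [tx, ty, tz], "twist": twist, "jaw": jaw}, ...]. A call has 1 to 8 rows; each row is the pose to reach, as a shift and turn from the pose commanded when the call began, along the tool's axes at that moment; what a row does not reach only later rows make up. A row lasts 1/10 s, in which the tool goes at most 50 mm and 8.59 degrees, less where a joint would pass 70% of its speed; a pose out of reach is approached as far as the arm can. A call with a gripper value outside its range is refused whole. The fingers move at their own pace and stop on an object; the grip force is fixed at half the most. Time passes only in rows, so rows that repeat a pose let the fingers close. It gives the time, the measured TCP pose, the force, the opening and the grip force at its end, in the units of the state.
- manip.sense(): the state, without advancing time (a new reading comes with each control period).
- cams.read_camera(name): name is "scene" or "top" or "wrist"; returns a dict with "color" (384x512x3 uint8, red, green, blue), "fx", "fy", "cx", "cy" (pixels), "R" (3x3) and "t" (3): a world point X has camera coordinates R X + t. Camera axes: x right, y down, z forward; pixel columns grow to the right and rows downward; lengths in m; the calibration is good to about 2 mm. A picture is of the moment at which its call begins. There is no depth.
- workorder.finish_job(): hands the job in; it is judged then, once.
The state is a dict: "clock": time; "q": joint angles; "joint_vel": joint speeds; "tau": joint torques, N m; "position": TCP position; "tcp_rot": TCP orientation; "force": force on the tool from outside, world axes, zero at the start; "torque": the same for the moment, N m; "gripper_width": finger opening in m; "gripper_force": force on a finger pad.
Only numpy, scipy, OpenCV 4.12 (cv2) and the standard library are available. Lean on these libraries where they do the work, as an engineer would, in place of code of your own. Each camera call takes 0.05 s, during which the arm holds its last target. There are 200 camera calls.

## Working session

There is one attempt and no reset: what is moved stays moved. The work goes in short steps, Python scripts to look and compute and a tool call to move; the robot and the scene stay as the last step left them, time stands still between calls to the robot, and variables do not carry over. Pictures are saved under pics/ and viewed, at most 10 in all, crops included, and the job is handed in when it is done.

Besides the shell and the picture viewer there is one more tool, called after "Request:" as a command line: name --argument value ..., lists and objects as JSON in quotes. step_arm: Moves the arm, as the interface text tells. Its arguments: {"type":"object","properties":{"commands":{"type":"array","items":{"type":"object","properties":{"offset":{"type":"array","items":{"type":"number"}},"twist":{"type":"number"},"jaw":{"type":"number"}}}}},"required":["commands"]}

```bash
ls; mkdir -p pics; python3 - <<'E'
from rig import manip,cams
import cv2,numpy as np
s=manip.sense();print(s)
a=[]
for n in("top","scene"):
    c=cams.read_camera(n);np.savez(n+'.npz',**c);cv2.imwrite(f'pics/{n}0.png',c['color'][:,:,::-1]);print(n,c['fx'],c['fy'],c['cx'],c['cy'],c['R'],c['t'],-np.array(c['R']).T@c['t'])
E
```

```text
pics
{'clock': 0.0, 'q': array([-1.29616575,  0.68997858, -0.19452707,  1.56639362,  0.15730673,
        0.90252734, -0.2150679 ]), 'joint_vel': array([-4.67874340e-05,  2.99694744e-04,  8.13034581e-04, -3.18844000e-04,
       -2.68905339e-03, -2.45379319e-03, -8.98330961e-04]), 'tau': array([ 1.06460573e-04, -5.39607847e+01, -1.26624182e+00, -1.58545250e+01,
        9.10667062e-03,  9.34062089e-03, -1.00187020e-05]), 'position': array([0.14897579, 0.60642373, 0.30307443]), 'tcp_rot': array([ 1.20056500e-01,  9.92766600e-01, -9.55407377e-04, -4.36860223e-05]), 'force': array([0.11626879, 0.50980186, 0.46231349]), 'torque': array([ 0.01236592,  0.013063  , -0.03084403]), 'gripper_force': 0.0, 'gripper_width': 0.0856694888170226}
top 488.66022665234385 488.66022665234385 257.1581786091846 183.69195766227384 [[ 0.00317181 -0.99998761  0.00383743]
 [-0.99338335 -0.00359136 -0.1147895 ]
 [ 0.11480186 -0.00344795 -0.99338243]] [0.25172601 0.58684642 1.20556254] [0.44376422 0.25798719 1.26398247]
scene 491.6378511865661 491.6378511865661 252.91161715545536 197.9007309429824 [[-0.82341646 -0.56702164 -0.02172085]
 [-0.21794741  0.35137739 -0.91051241]
 [ 0.52391246 -0.7449969  -0.41291083]] [0.58872375 0.12037353 1.09800235] [-0.06425718  1.10953092  0.57576623]
```

View pics/top0.png

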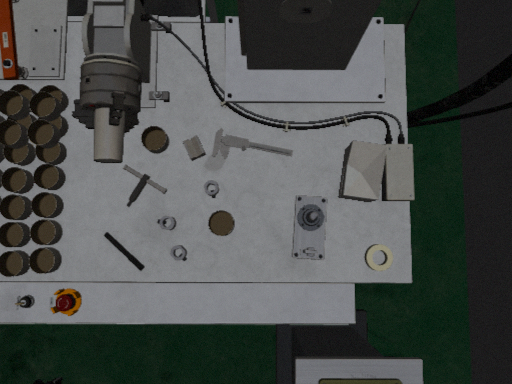

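View pics/scene0.png

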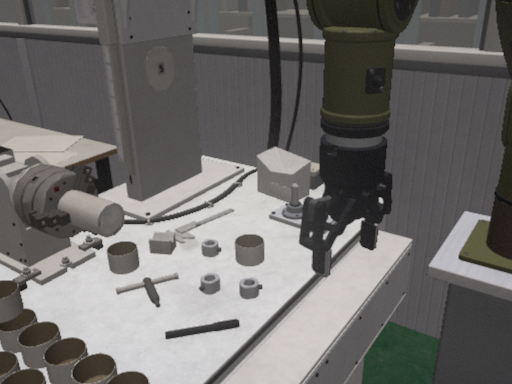

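The top view shows three collar-like rings at (212,188), (168,223) and (179,253). The rightmost is (212,188). The stand is at about (311,215), with its bracket at about (309,252). I'll zoom in on both.

```bash
cat > h.py <<'E'
import numpy as np,cv2
from scipy.spatial.transform import Rotation as Rn
def ray(c,u,v,z):
    R=np.array(c['R']);t=np.array(c['t']);C=-R.T@t
    d=R.T@np.array([(u-c['cx'])/c['fx'],(v-c['cy'])/c['fy'],1.]);return C+d*(z-C[2])/d[2]
def proj(c,X):
    p=np.array(c['R'])@np.array(X)+np.array(c['t']);return np.array([c['fx']*p[0]/p[2]+c['cx'],c['fy']*p[1]/p[2]+c['cy']])
E
python3 - <<'E'
from h import *
c=dict(np.load('top.npz'));im=c['color'][:,:,::-1]
a=cv2.resize(im[165:265,160:240],None,fx=5,fy=5,interpolation=cv2.INTER_CUBIC)[:500,:400]
b=cv2.resize(im[185:265,280:340],None,fx=6.25,fy=6.25,interpolation=cv2.INTER_CUBIC)
cv2.imwrite('pics/z1.png',np.hstack([a,b]))
print('collar',ray(c,212,187,.028),'stand top',ray(c,313,213,.096),'base corners',[ray(c,*p,.014)[:2].round(3) for p in((295,196),(326,197),(324,259),(293,258))])
E
```

```text
collar [0.57771811 0.36852038 0.028     ] stand top [0.50869747 0.12021489 0.096     ] base corners [array([0.557, 0.156]), array([0.554, 0.077]), array([0.397, 0.084]), array([0.399, 0.162])]
```

View pics/z1.png

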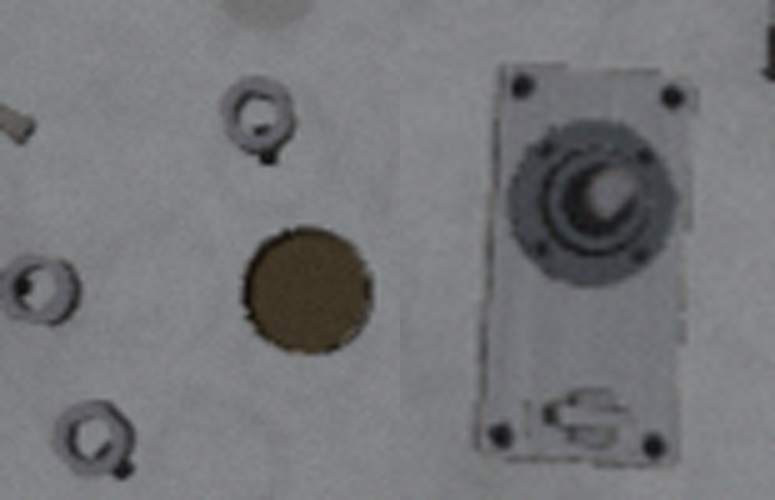

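Request:
step_arm --commands '[{"offset": [-0.459, -0.389, 0.05], "twist": 0.47, "jaw": 1}, {"offset": [-0.459, -0.389, 0.05], "twist": 0.47, "jaw": 1}, {"offset": [-0.459, -0.389, 0.05], "twist": 0.47, "jaw": 1}, {"offset": [-0.459, -0.389, 0.05], "twist": 0.47, "jaw": 1}, {"offset": [-0.459, -0.389, 0.05], "twist": 0.47, "jaw": 1}, {"offset": [-0.459, -0.389, 0.05], "twist": 0.47, "jaw": 1}, {"offset": [-0.459, -0.389, 0.05], "twist": 0.47, "jaw": 1}, {"offset": [-0.459, -0.389, 0.05], "twist": 0.47, "jaw": 1}]'

```text
clock: 0.9
position: [0.3837, 0.2825, 0.2705]
tcp_rot: [0.348, 0.938, -0.0, -0.0]
force: [1.1, 0.9, -0.3]
gripper_width: 0.0854
gripper_force: 0.0
```

Request:
step_arm --commands '[{"offset": [-0.197, -0.048, 0.02], "twist": 0, "jaw": 1}, {"offset": [-0.197, -0.048, 0.02], "twist": 0, "jaw": 1}, {"offset": [-0.197, -0.048, 0.02], "twist": 0, "jaw": 1}, {"offset": [-0.197, -0.048, 0.02], "twist": 0, "jaw": 1}, {"offset": [-0.197, -0.048, 0.02], "twist": 0, "jaw": 1}, {"offset": [-0.197, -0.048, 0.02], "twist": 0, "jaw": 1}]'

```text
clock: 1.5
position: [0.5014, 0.1174, 0.2503]
tcp_rot: [0.35, 0.937, -0.0, -0.0]
force: [-0.2, -0.3, -1.2]
gripper_width: 0.0856
gripper_force: 0.0
```

```bash
python3 - <<'E'
from rig import manip,cams
from h import *
s=manip.sense();print(s['position'],s['q'].round(2),s['clock'])
c=cams.read_camera('wrist');np.savez('w1.npz',**c)
im=c['color'][:,:,::-1].copy()
for X in((.502,.119,.096),(.502-.076,.119+.003,.06),(.502,.119,.046)):
    p=proj(c,X);print(p);cv2.circle(im,tuple(int(v) for v in p),2,(0,0,255),-1)
cv2.imwrite('pics/w1.png',im)
E
```

```text
[0.50136206 0.11740842 0.25026133] [-0.22  0.63 -0.16  1.95  0.17  0.58  0.36] 1.5
[259.7880235 195.2048042]
[208.50298821 123.07054896]
[259.4646937 181.7554995]
```

View pics/w1.png

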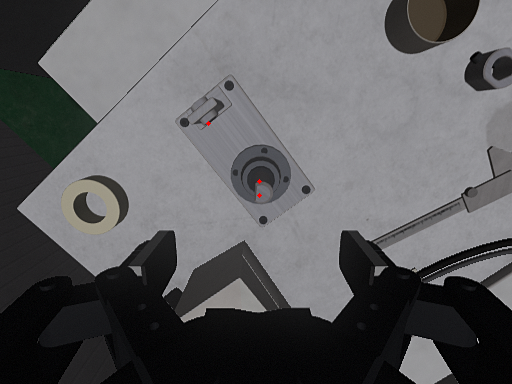

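The wrist view shows the stand with bolts at (229,86), (184,122), (306,190) and (263,220), and the shaft top near (264,193). I'll zoom in on the shaft.

```bash
python3 - <<'E'
from h import *
c=dict(np.load('w1.npz'));im=c['color'][:,:,::-1]
cv2.imwrite('pics/z2.png',cv2.resize(im[135:225,220:310],None,fx=6.5,fy=6.5,interpolation=cv2.INTER_CUBIC))
B=[ray(c,*p,.016)[:2] for p in((229,86),(184,122),(306,190),(263,220))];print(np.round(B,4))
n=(B[0]+B[1])/2;f=(B[2]+B[3])/2;d=n-f;print('mid',(n+f)/2,np.linalg.norm(d),np.linalg.norm(B[0]-B[1]),'yaw',np.arctan2(d[1],d[0]),'axis est',f+d/np.linalg.norm(d)*(.055-(.16-np.linalg.norm(d))/2))
E
```

```text
[[0.4084 0.1579]
 [0.4034 0.0962]
 [0.5502 0.1487]
 [0.5457 0.087 ]]
mid [0.47691606 0.12245996] 0.14238548164369197 0.061916840075815036 yaw 3.07701807657379 axis est [0.50186396 0.12084672]
```

View pics/z2.png

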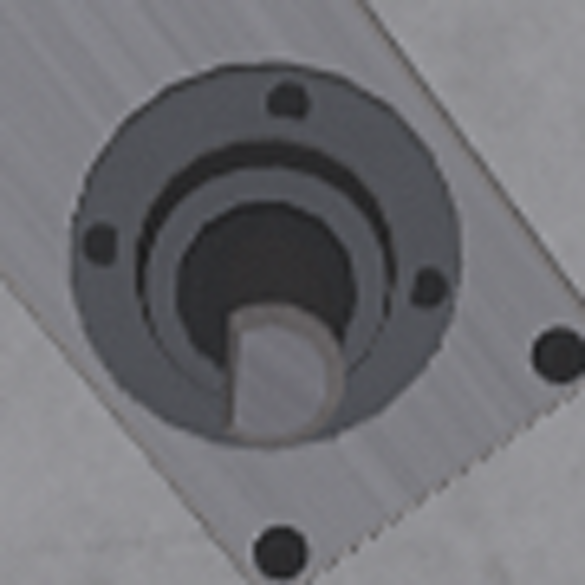

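```bash
python3 - <<'E'
from h import *
c=dict(np.load('w1.npz'))
P=lambda x,y,z:ray(c,220+x/6.5,135+y/6.5,z)[:2]
print('axis top',P(270,373,.096),'shoulder',P(266,292,.046),'housing top',P(267,281,.040))
a=P(231,312,.096);b=P(231,435,.096);d=b-a;print(a,b,np.linalg.norm(d),'flat dir',np.arctan2(d[1],d[0]), 'flat mid',(a+b)/2, 'collar guess')
s=np.array([.35,.937]);print('tool y yaw',np.pi/2-2*np.arctan2(.35,.937)+0)
E
```

```text
axis top [0.50108115 0.12177468] shoulder [0.50151644 0.12141157] housing top [0.5013245  0.12187636]
[0.49148851 0.12332433] [0.50416464 0.11227518] 0.01681570357417155 flat dir -0.7169293041425586 flat mid [0.49782657 0.11779976] collar guess
tool y yaw 0.8558292885999305
```

Request:
step_arm --commands '[{"offset": [0.0027, 0.0031, 0.04], "twist": 0, "jaw": 0.6}, {"offset": [0.0027, 0.0031, 0.08], "twist": 0, "jaw": 0.6}, {"offset": [0.0027, 0.0031, 0.115], "twist": 0, "jaw": 0.5}, {"offset": [0.0027, 0.0031, 0.115], "twist": 0, "jaw": 0.4}, {"offset": [0.0027, 0.0031, 0.115], "twist": 0, "jaw": 0}, {"offset": [0.0027, 0.0031, 0.115], "twist": 0, "jaw": 0}, {"offset": [0.0027, 0.0031, 0.115], "twist": 0, "jaw": 0}, {"offset": [0.0027, 0.0031, 0.115], "twist": 0, "jaw": 0}]'

```text
clock: 2.35
position: [0.5003, 0.1245, 0.1368]
tcp_rot: [0.347, 0.938, 0.001, -0.0]
force: [-3.9, 2.7, -0.4]
gripper_width: 0.0146
gripper_force: 60.1
```

Request:
step_arm --commands '[{"offset": [0, 0, 0], "twist": 0, "jaw": 0}, {"offset": [0, 0, 0], "twist": 0, "jaw": 0}, {"offset": [0, 0, 0], "twist": 0, "jaw": 0}]'

```text
clock: 2.65
position: [0.5003, 0.1245, 0.1368]
tcp_rot: [0.347, 0.938, 0.001, -0.0]
force: [-4.8, 2.7, 0.8]
gripper_width: 0.0145
gripper_force: 60.2
```

Request:
step_arm --commands '[{"offset": [-0.0003, 0.0003, 0], "twist": 0.12, "jaw": 0}, {"offset": [-0.0007, 0.0007, 0], "twist": 0.25, "jaw": 0}, {"offset": [-0.0011, 0.001, 0], "twist": 0.38, "jaw": 0}, {"offset": [-0.0015, 0.0013, 0], "twist": 0.52, "jaw": 0}, {"offset": [-0.0019, 0.0015, 0], "twist": 0.66, "jaw": 0}, {"offset": [-0.0023, 0.0017, 0], "twist": 0.8, "jaw": 0}, {"offset": [-0.0027, 0.0018, 0], "twist": 0.927, "jaw": 0}, {"offset": [-0.0027, 0.0018, 0], "twist": 0.927, "jaw": 0}]'

```text
clock: 3.45
position: [0.5042, 0.1243, 0.1368]
tcp_rot: [0.73, 0.683, 0.001, -0.0]
force: [-4.7, 3.3, 3.1]
gripper_width: 0.0146
gripper_force: 60.7
```

Request:
step_arm --commands '[{"offset": [0, 0, 0], "twist": 0, "jaw": 0}, {"offset": [0, 0, 0], "twist": 0, "jaw": 0}, {"offset": [0, 0, 0], "twist": 0, "jaw": 0}]'

```text
clock: 3.75
position: [0.5042, 0.1243, 0.1368]
tcp_rot: [0.729, 0.685, 0.001, -0.001]
force: [-3.2, 3.1, 3.6]
gripper_width: 0.0147
gripper_force: 60.8
```

Request:
step_arm --commands '[{"offset": [0, 0, 0], "twist": 0, "jaw": 0.5}, {"offset": [0, 0, 0], "twist": 0, "jaw": 0.5}, {"offset": [0, 0, 0], "twist": 0, "jaw": 0.5}, {"offset": [0, 0, -0.03], "twist": 0, "jaw": 0.5}, {"offset": [0, 0, -0.08], "twist": 0, "jaw": 0.6}, {"offset": [0, 0, -0.11], "twist": 0, "jaw": 1}, {"offset": [0, 0, -0.11], "twist": 0, "jaw": 1}]'

```text
clock: 4.45
position: [0.5067, 0.1228, 0.2499]
tcp_rot: [0.731, 0.683, 0.004, 0.002]
force: [0.6, 0.1, -0.1]
gripper_width: 0.078
gripper_force: 0.0
```

```bash
python3 - <<'E'
from rig import manip,cams
from h import *
c=cams.read_camera('wrist');np.savez('w2.npz',**c)
s=manip.sense();print(s['position'],s['tcp_rot'],s['q'].round(2),s['clock'])
p=proj(c,(.5013,.1215,.096));u,v=(int(x) for x in p);print(p)
cv2.imwrite('pics/z3.png',cv2.resize(c['color'][v-45:v+45,u-45:u+45,::-1],None,fx=6.5,fy=6.5,interpolation=cv2.INTER_CUBIC))
E
```

```text
[0.505517  0.1228012 0.2478188] [0.730419   0.68299383 0.00233356 0.00143744] [-0.42  0.64  0.14  1.95 -0.16  0.55 -0.23] 4.5
[250.09373162 198.01241257]
```

View pics/z3.png

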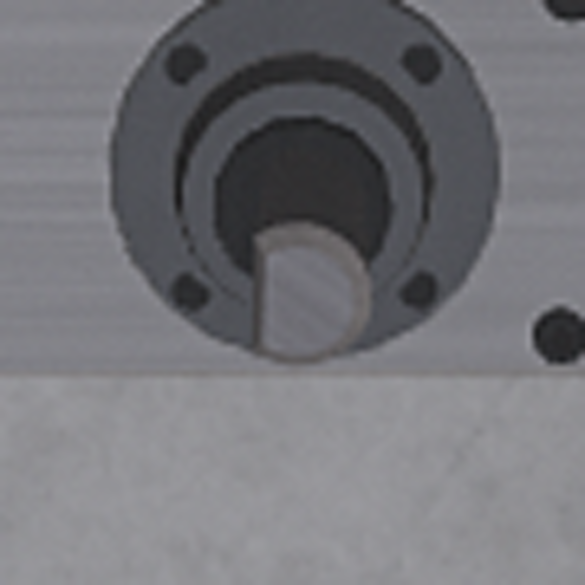

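Request:
step_arm --commands '[{"offset": [0.25, 0.056, 0], "twist": -1.86, "jaw": 1}, {"offset": [0.25, 0.056, 0], "twist": -1.86, "jaw": 1}, {"offset": [0.25, 0.056, 0], "twist": -1.86, "jaw": 1}, {"offset": [0.25, 0.056, 0], "twist": -1.86, "jaw": 1}, {"offset": [0.25, 0.056, 0], "twist": -1.86, "jaw": 1}, {"offset": [0.25, 0.056, 0], "twist": -1.86, "jaw": 1}, {"offset": [0.25, 0.056, 0], "twist": -1.86, "jaw": 1}, {"offset": [0.25, 0.056, 0], "twist": -1.86, "jaw": 1}]'

```text
clock: 5.3
position: [0.5762, 0.3686, 0.2434]
tcp_rot: [0.214, 0.977, -0.001, -0.001]
force: [-0.4, -0.8, -0.2]
gripper_width: 0.0852
gripper_force: 0.0
```

Request:
step_arm --commands '[{"offset": [0, 0, 0], "twist": -0.66, "jaw": 1}, {"offset": [0, 0, 0], "twist": -0.66, "jaw": 1}, {"offset": [0, 0, 0], "twist": -0.66, "jaw": 1}, {"offset": [0, 0, 0], "twist": -0.66, "jaw": 1}, {"offset": [0, 0, 0], "twist": -0.66, "jaw": 1}, {"offset": [0, 0, 0], "twist": -0.66, "jaw": 1}, {"offset": [0, 0, 0], "twist": -0.66, "jaw": 1}]'

```text
clock: 6.0
position: [0.5765, 0.3682, 0.2444]
tcp_rot: [-0.11, 0.994, -0.0, -0.001]
force: [-0.2, 0.2, -0.2]
gripper_width: 0.0853
gripper_force: 0.0
```

```bash
python3 - <<'E'
from rig import manip,cams
from h import *
c=cams.read_camera('wrist');np.savez('w3.npz',**c)
s=manip.sense();print(s['position'],s['tcp_rot'],s['q'].round(2),s['clock'])
p=proj(c,(.578,.3685,.028));print(p)
cv2.imwrite('pics/w3.png',c['color'][:,:,::-1])
E
```

```text
[0.57652494 0.36833451 0.24476881] [-1.10180597e-01  9.93911330e-01 -3.00889617e-04 -6.43848383e-04] [-0.47  0.85 -0.33  1.42  0.31  0.93  0.91] 6.05
[257.50880814 181.45581215]
```

View pics/w3.png

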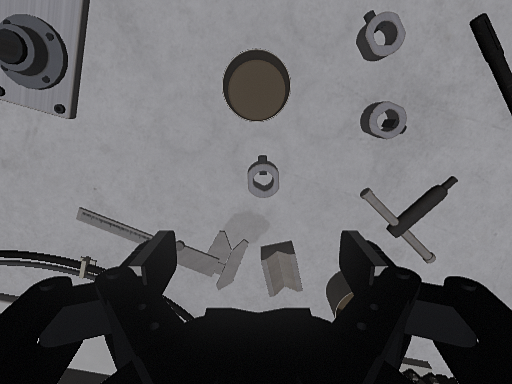

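The candidate collar is at (263,178) with its screw at (263,158), and its flats face the fingers. The other two rings are near (383,35) and (387,120). I'll check the size in a zoom.

```bash
python3 - <<'E'
from h import *
c=dict(np.load('w3.npz'));im=c['color'][:,:,::-1]
f=lambda y,x:cv2.resize(im[y:y+60,x:x+60],None,fx=6.5,fy=6.5,interpolation=cv2.INTER_CUBIC)
cv2.imwrite('pics/z4.png',np.hstack([f(145,233),f(90,355)]))
for a in(0,.028):print(np.round([proj(c,(.578+d,.3685,a)) for d in(-.02,.02)],1).tolist())
E
```

```text
[[261.3, 159.6], [253.9, 192.0]]
[[261.6, 163.6], [253.5, 198.7]]
```

View pics/z4.png

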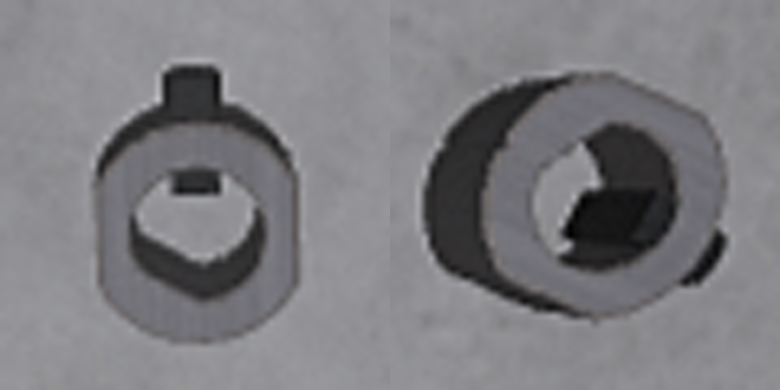

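```bash
python3 - <<'E'
from h import *
c=dict(np.load('w3.npz'))
P=lambda x,y,z:ray(c,233+x/6.5,145+y/6.5,z)[:2]
o=P(198,232,.028);print('centre',o)
for x in(98,298):
    d=P(x,180,.028)-P(x,280,.028);print('flat yaw',np.arctan2(-d[1],-d[0]))
h=P(192,66,.018)-o;print('screw tip',h,np.linalg.norm(h),np.arctan2(-h[1],-h[0]))
R=Rn.from_quat([-.1102,.9939,0,0]).as_matrix();print(R[:,:2],R.T@(np.r_[o,0]-np.array([.5765,.3683,0])))
E
```

```text
centre [0.57576578 0.37458944]
flat yaw 0.21173555101835695
flat yaw 0.24077300506737395
screw tip [-0.0254258 -0.0066739] 0.026287112606153688 0.25669480170808745
[[-0.97571146 -0.21905967]
 [-0.21905967  0.97571146]
 [-0.          0.        ]] [-0.00066137  0.00629752  0.        ]
```

Request:
step_arm --commands '[{"offset": [-0.0007, 0.0063, 0.04], "twist": 0, "jaw": 0.8}, {"offset": [-0.0007, 0.0063, 0.085], "twist": 0, "jaw": 0.8}, {"offset": [-0.0007, 0.0063, 0.125], "twist": 0, "jaw": 0.8}, {"offset": [-0.0007, 0.0063, 0.145], "twist": 0, "jaw": 0.8}, {"offset": [-0.0007, 0.0063, 0.15], "twist": 0, "jaw": 0.8}, {"offset": [-0.0007, 0.0063, 0.15], "twist": 0, "jaw": 0.8}, {"offset": [-0.0007, 0.0063, 0.15], "twist": 0, "jaw": 0.8}]'

```text
clock: 6.75
position: [0.5768, 0.3758, 0.0973]
tcp_rot: [-0.111, 0.994, 0.001, 0.001]
force: [-0.2, 0.3, 0.7]
gripper_width: 0.068
gripper_force: 0.0
```

```bash
python3 - <<'E'
from rig import manip,cams
from h import *
c=cams.read_camera('wrist');np.savez('w4.npz',**c)
s=manip.sense();print(s['position'],s['tcp_rot'])
p=proj(c,(.5758,.3746,.028));print(p)
g=cv2.medianBlur(cv2.cvtColor(c['color'],cv2.COLOR_RGB2GRAY),3)
u,v=(int(x) for x in p)
for r in range(max(0,v-44),v+45,4):print(r,' '.join('%3d'%k for k in g[r,u-52:u+53:4]))
E
```

```text
[0.57697095 0.37582393 0.09767953] [-1.10678424e-01  9.93854740e-01  9.36278475e-04  1.47165000e-03]
[255.54132499 236.24235728]
192 148 148 148 150 152 151 150 152 153 153 161  50  53  53  49 123 153 150 150 151 150 148 148 148 147 151 153
196 146 147 148 146 151 150 150 151 157  69  52  50  54  53  49  53  53  82 150 151 150 149 149 148 147 150 151
200 144 145 147 148 148 148 150 154  51  53  53  52  54  53  53  54  54  54  50 151 148 148 149 149 148 150 152
204 145 146 146 147 147 146 150  49  53  53  50  52  71  86  70  52  52  52  53  52 150 147 147 146 147 151 151
208 144 142 146 147 147 149 152  50  50 104 110 115 117 114 113 108 102  87  52  53 152 148 145 149 151 151 151
212 145 145 143 144 145 149  70  53 111 115 117 114 118 114 114 112 114 113 106  50 154 149 145 144 148 152 153
216 150 146 143 146 146 150  53 114 118 114 116 116 118 115 116 112 115 113 120 107  67 146 145 149 151 152 152
220 151 149 149 144 146 149 111 121 118 113 116  48  51  48  47 152 113 114 120 118 101 148 148 152 153 151 152
224 149 145 147 145 144 143 116 121 116 105 148  83  50  47  47 150 149 112
[... 904 characters left out ...]
 154 151 150 149 149 148 151
260 151 152 151 151 150 150 149 150 116 118 119 115 118 117 116 115 117 115 128 154 155 154 152 151 150 148 150
264 153 153 151 151 149 147 148 150 150 148 119 115 118 117 115 113 124 152 152 153 154 155 155 154 152 151 146
268 150 150 150 147 147 146 145 147 148 148 147 152 154 153 153 151 150 148 149 152 154 154 154 152 153 151 152
272 145 147 146 146 146 146 145 145 145 148 147 147 153 155 151 149 149 149 150 151 151 154 154 155 152 151 151
276 148 147 146 142 144 142 143 140 141 144 148 147 150 151 149 147 144 146 148 151 150 154 154 153 153 153 152
280 147 147 142 140 136 134 134 133 135 141 144 145 149 148 144 142 143 145 147 149 151 154 153 153 151 152 153
```

Request:
step_arm --commands '[{"offset": [0.0012, -0.0009, 0.01], "twist": 0, "jaw": 0.8}, {"offset": [0.0012, -0.0009, 0.02], "twist": 0, "jaw": 0.8}, {"offset": [0.0012, -0.0009, 0.02], "twist": 0, "jaw": 0.7}, {"offset": [0.0012, -0.0009, 0.02], "twist": 0, "jaw": 0.5}, {"offset": [0.0012, -0.0009, 0.02], "twist": 0, "jaw": 0.4}, {"offset": [0.0012, -0.0009, 0.02], "twist": 0, "jaw": 0.2}, {"offset": [0.0012, -0.0009, 0.02], "twist": 0, "jaw": 0.1}, {"offset": [0.0012, -0.0009, 0.02], "twist": 0, "jaw": 0.1}]'

```text
clock: 7.6
position: [0.5752, 0.3741, 0.0762]
tcp_rot: [-0.111, 0.994, 0.0, 0.0]
force: [-0.6, -0.4, 2.2]
gripper_width: 0.0326
gripper_force: 59.5
```

Request:
step_arm --commands '[{"offset": [0, 0, 0], "twist": 0, "jaw": 0.1}, {"offset": [0, 0, 0], "twist": 0, "jaw": 0.1}, {"offset": [0, 0, 0], "twist": 0, "jaw": 0.1}]'

```text
clock: 7.9
position: [0.5752, 0.3741, 0.0762]
tcp_rot: [-0.111, 0.994, 0.0, 0.0]
force: [-1.1, -0.3, 4.3]
gripper_width: 0.0328
gripper_force: 59.5
```

Request:
step_arm --commands '[{"offset": [0, 0, -0.04], "twist": 0, "jaw": 0.1}, {"offset": [0, 0, -0.08], "twist": 0, "jaw": 0.1}, {"offset": [0, 0, -0.125], "twist": 0, "jaw": 0.1}, {"offset": [0.02, -0.035, -0.125], "twist": 0.1, "jaw": 0.1}, {"offset": [0.04, -0.073, -0.125], "twist": 0.2, "jaw": 0.1}, {"offset": [0.06, -0.109, -0.125], "twist": 0.287, "jaw": 0.1}, {"offset": [0.08, -0.145, -0.125], "twist": 0.287, "jaw": 0.1}, {"offset": [0.1, -0.182, -0.125], "twist": 0.287, "jaw": 0.1}]'

```text
clock: 8.7
position: [0.5165, 0.1727, 0.2004]
tcp_rot: [0.032, 0.999, -0.0, -0.0]
force: [0.9, -0.8, -1.3]
gripper_width: 0.0325
gripper_force: 60.0
```

```bash
python3 - <<'E'
from rig import manip,cams
from h import *
s=manip.sense();print(s['position'],s['tcp_rot'],s['gripper_width'],s['q'].round(2),s['clock'])
R=Rn.from_quat(s['tcp_rot']).as_matrix();print(R.T@(np.array([.502,.1215,.2])-s['position']))
E
```

```text
[0.51653396 0.17266273 0.20040344] [ 3.22463595e-02  9.99479837e-01 -2.48098206e-04 -4.08018993e-04] 0.0325240885993754 [-0.26  0.74 -0.24  1.9   0.32  0.54  0.78] 8.7
[ 0.01120549 -0.05199296  0.00043955]
```

```bash
python3 - <<'E'
from rig import manip,cams
from h import *
c=cams.read_camera('wrist');s=manip.sense();np.savez('w5.npz',**c)
R=Rn.from_quat(s['tcp_rot']).as_matrix();print(s['position'])
for X in(s['position']+R@np.array([-.0007,0,.0482]),(.502,.1215,.096)):print(proj(c,X))
im=c['color'][:,:,::-1]
cv2.imwrite('pics/w5.png',cv2.resize(im[110:300,120:370],None,fx=3.1,fy=3.1,interpolation=cv2.INTER_CUBIC))
E
```

```text
[0.5139565  0.16243521 0.19970639]
[234.83952097 254.10650049]
[180.16562701 200.828618  ]
```

View pics/w5.png

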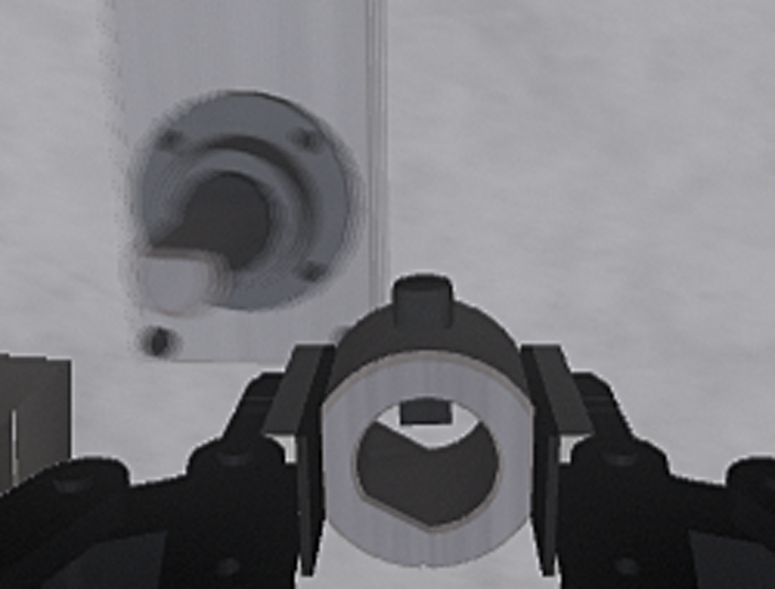

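Request:
step_arm --commands '[{"offset": [0, 0, 0], "twist": 0, "jaw": 0.1}, {"offset": [0, 0, 0], "twist": 0, "jaw": 0.1}, {"offset": [0, 0, 0], "twist": 0, "jaw": 0.1}]'

```text
clock: 9.05
position: [0.5178, 0.1759, 0.2007]
tcp_rot: [0.032, 1.0, 0.001, 0.0]
force: [-0.5, 0.5, -1.1]
gripper_width: 0.0326
gripper_force: 59.9
```

```bash
python3 - <<'E'
from rig import manip,cams
from h import *
c=cams.read_camera('wrist');s=manip.sense();np.savez('w6.npz',**c,pos=s['position'],q=s['tcp_rot'])
R=Rn.from_quat(s['tcp_rot']).as_matrix();p=s['position'];print(p,s['tcp_rot'],s['clock'],s['force'])
o=ray(c,258.1,258.2,p[2]-.0482);print('collar in tool',R.T@(o-p), 'px width',210/3.1)
w=ray(c,258.1-34,258.2,p[2]-.0482)-o;print(np.linalg.norm(w))
u,v=(int(x) for x in proj(c,(.502,.1215,.096)));print(u,v)
im=c['color'][:,:,::-1]
a=cv2.resize(im[v-50:v+50,u-50:u+50],None,fx=3.9,fy=3.9,interpolation=cv2.INTER_CUBIC)
b=cv2.resize(im[210:310,208:308],None,fx=3.9,fy=3.9,interpolation=cv2.INTER_CUBIC)
cv2.imwrite('pics/w6.png',np.hstack([a,b]))
E
```

```text
[0.51773205 0.17589089 0.2006567 ] [3.14571789e-02 9.99504857e-01 6.85843978e-04 1.24060480e-04] 9.1 [-0.38032792 -0.17125669 -0.99603937]
collar in tool [-0.00037566  0.00030568  0.04820055] px width 67.74193548387096
0.016419614028125647
174 199
```

View pics/w6.png

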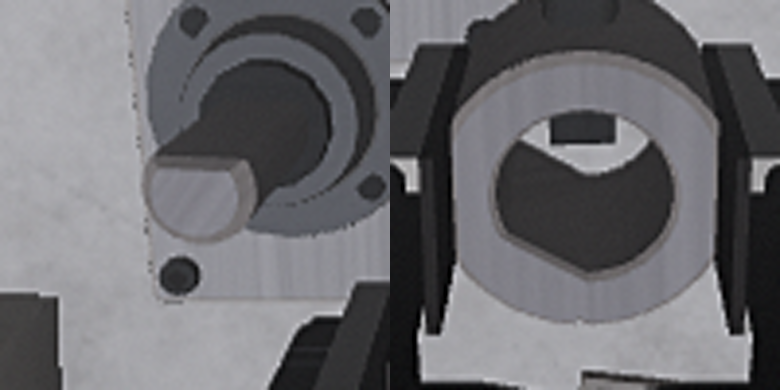

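```bash
python3 - <<'E'
from h import *
c=dict(np.load('w6.npz'));p=c['pos'];R=Rn.from_quat(c['q']).as_matrix()
col=R.T@(ray(c,258,257.9,p[2]-.0482)-p);X=ray(c,175.3,196.7,.096);sh=R.T@(X-p)
print('shaft',X,'collar tool',col,'move xy',sh-col, 'tool x yaw',np.arctan2(-R[1,0],-R[0,0]),'need -.0646')
E
```

```text
shaft [0.50041834 0.12202087 0.096     ] collar tool [-0.00021477  0.00025731  0.04820045] move xy [ 0.01412813 -0.05525371  0.05637767] tool x yaw -0.06292489521439158 need -.0646
```

Request:
step_arm --commands '[{"offset": [0.007, -0.03, 0], "twist": 0, "jaw": 0.1}, {"offset": [0.0135, -0.0555, 0], "twist": 0, "jaw": 0.1}, {"offset": [0.0135, -0.0555, 0.01], "twist": 0, "jaw": 0.1}, {"offset": [0.0135, -0.0555, 0.022], "twist": 0, "jaw": 0.1}, {"offset": [0.0135, -0.0555, 0.022], "twist": 0, "jaw": 0.1}, {"offset": [0.0135, -0.0555, 0.022], "twist": 0, "jaw": 0.1}, {"offset": [0.0135, -0.0555, 0.022], "twist": 0, "jaw": 0.1}]'

```text
clock: 9.8
position: [0.5008, 0.1209, 0.1788]
tcp_rot: [0.032, 0.999, 0.0, 0.0]
force: [-0.3, -0.2, -0.5]
gripper_width: 0.0328
gripper_force: 60.0
```

```bash
python3 - <<'E'
from rig import manip,cams
from h import *
s=manip.sense();print(s['position'],s['tcp_rot'].round(4),s['clock'],s['force'])
R=Rn.from_quat(s['tcp_rot']).as_matrix();print('to go',R.T@(np.array([.5012,.1213,s['position'][2]])-s['position']))
E
```

```text
[0.50083469 0.12092676 0.17881164] [3.170e-02 9.995e-01 5.000e-04 3.000e-04] 9.8 [-0.32900459 -0.16590677 -0.47678295]
to go [-3.40959195e-04  3.95609366e-04  5.45987198e-07]
```

Request:
step_arm --commands '[{"offset": [-0.0003, 0.0003, 0.004], "twist": 0, "jaw": 0.1}, {"offset": [-0.0003, 0.0003, 0.007], "twist": 0, "jaw": 0.1}, {"offset": [-0.0003, 0.0003, 0.009], "twist": 0, "jaw": 0.1}, {"offset": [-0.0003, 0.0003, 0.011], "twist": 0, "jaw": 0.1}, {"offset": [-0.0003, 0.0003, 0.011], "twist": 0, "jaw": 0.1}]'

```text
clock: 10.3
position: [0.5007, 0.12, 0.1675]
tcp_rot: [0.032, 0.999, -0.0, -0.0]
force: [0.1, -0.2, -1.5]
gripper_width: 0.033
gripper_force: 60.0
```

Request:
step_arm --commands '[{"offset": [0, 0, 0.003], "twist": 0, "jaw": 0.1}, {"offset": [0, 0, 0.006], "twist": 0, "jaw": 0.1}, {"offset": [0, 0, 0.009], "twist": 0, "jaw": 0.1}, {"offset": [0, 0, 0.012], "twist": 0, "jaw": 0.1}, {"offset": [0, 0, 0.012], "twist": 0, "jaw": 0.1}]'

```text
clock: 10.8
position: [0.5006, 0.12, 0.1553]
tcp_rot: [0.032, 0.999, -0.0, -0.0]
force: [-0.5, -0.0, -1.8]
gripper_width: 0.0326
gripper_force: 60.0
```

Request:
step_arm --commands '[{"offset": [0, 0, 0.005], "twist": 0, "jaw": 0.1}, {"offset": [0, 0, 0.01], "twist": 0, "jaw": 0.1}, {"offset": [0, 0, 0.015], "twist": 0, "jaw": 0.1}, {"offset": [0, 0, 0.02], "twist": 0, "jaw": 0.1}, {"offset": [0, 0, 0.024], "twist": 0, "jaw": 0.1}, {"offset": [0, 0, 0.027], "twist": 0, "jaw": 0.1}, {"offset": [0, 0, 0.029], "twist": 0, "jaw": 0.1}, {"offset": [0, 0, 0.029], "twist": 0, "jaw": 0.1}]'

```text
clock: 11.6
position: [0.5008, 0.12, 0.1265]
tcp_rot: [0.032, 0.999, -0.0, -0.0]
force: [-0.1, 0.2, -1.1]
gripper_width: 0.0327
gripper_force: 60.0
```

Now about 4 mm above the shoulder. Next I'll press slowly.

Request:
step_arm --commands '[{"offset": [0, 0, 0.002], "twist": 0, "jaw": 0.1}, {"offset": [0, 0, 0.003], "twist": 0, "jaw": 0.1}, {"offset": [0, 0, 0.004], "twist": 0, "jaw": 0.1}, {"offset": [0, 0, 0.0045], "twist": 0, "jaw": 0.1}, {"offset": [0, 0, 0.005], "twist": 0, "jaw": 0.1}, {"offset": [0, 0, 0.005], "twist": 0, "jaw": 0.1}]'

```text
clock: 12.2
position: [0.5008, 0.1201, 0.122]
tcp_rot: [0.032, 0.999, 0.0, 0.0]
force: [-0.4, -0.1, 2.7]
gripper_width: 0.0329
gripper_force: 60.5
```

Contact is at z ≈ 0.122, as predicted. I'll press a bit more.

Request:
step_arm --commands '[{"offset": [0, 0, 0.001], "twist": 0, "jaw": 0.1}, {"offset": [0, 0, 0.002], "twist": 0, "jaw": 0.1}, {"offset": [0, 0, 0.002], "twist": 0, "jaw": 0.1}, {"offset": [0, 0, 0.002], "twist": 0, "jaw": 0.1}]'

```text
clock: 12.6
position: [0.5008, 0.1201, 0.1218]
tcp_rot: [0.032, 0.999, -0.0, 0.001]
force: [-4.2, -0.1, 22.2]
gripper_width: 0.0329
gripper_force: 62.9
```

Request:
step_arm --commands '[{"offset": [0, 0, -0.0007], "twist": 0, "jaw": 0.1}, {"offset": [0, 0, -0.0007], "twist": 0, "jaw": 0.1}, {"offset": [0, 0, -0.0007], "twist": 0, "jaw": 0.1}, {"offset": [0, 0, -0.0007], "twist": 0, "jaw": 0.1}]'

```text
clock: 13.0
position: [0.5008, 0.1201, 0.1219]
tcp_rot: [0.032, 0.999, -0.0, 0.001]
force: [-3.0, -1.2, 15.7]
gripper_width: 0.0329
gripper_force: 61.8
```

```bash
python3 - <<'E'
from rig import workorder
print(workorder.finish_job())
E
```

```text
the job is handed in; nothing more can be done
None
```

I turned the shaft so its flat faces the bush and put the collar down on the shoulder with its screw toward the bush. I handed the job in at 13 s, still gripping the collar (about 60 N) and pressing it down with about 16 N; no result came back.

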